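Push the broken shaft stub out of the printer feed roller

TASK

A broken-off shaft stub is stuck in the bore of the printer feed roller that is clamped upright in the press-out jig. Take the push rod from its rest, work it down the bore from the top to drive the stub out of the bottom into the jig's tray, and keep on until you feel the rod's collar bearing down on the rubber seat ring of the guide plate, whose height is set differently each time (press it there with about 10 N for a moment); go gently, never pushing the rod with more than 25 N. Then draw the rod out, stand it back in its rest, let go, and leave the mug, calculator and carton alone.

Things in the scene. Friction and masses are not known exactly. Their poses are not given: they have to be found in the camera images.
- jig: Press-out jig, fixed. Origin on the desk under the bore's axis, z up. Dark steel tray 130 x 130 mm, 16 mm rim; four 7 mm posts at +-26 mm in x and y carry a square aluminium plate 64 x 64 x 8 mm (underside at 54 mm), on it the upright black rubber roller, 34 mm diameter, 52 mm long, bore 17 mm; above it a guide plate 64 x 64 x 8 mm on sleeves on the posts.
- jig_exit (a point): Centre of the bore's open lower end, on the underside of the jig's lower plate, 54 mm above the desk; z up along the bore. The bore's axis runs straight up from here. At its top is the guide plate's hole, 14 mm in diameter, 1.5 mm chamfer. The plate's top face is 70 to 86 mm above this point, clamped anew each run and not in the readings: find it by feel. The seat ring on it stands 4 mm higher.
- seat (a joint): Squeeze of the rubber seat ring on the guide plate, in m: 0 when free, 0.001 when pressed down 1 mm; it gives about 1 mm per 20 N, at most 3 mm. The ring is black, 26 mm outside and 17 mm inside diameter, standing 4 mm proud around the guide plate's hole. The reading is as noisy as the squeeze itself: go by the force.
- jig_tray (a point): Centre of the tray's inner floor, 6 mm above the desk; x and y along the tray's sides, z up. The inside measures 122 x 122 mm.
- stub: The stub as a whole: origin at the centre of its lower end, z along its length.
- stub_center (a point): Centre of the stuck stub: steel cylinder 15.8 mm in diameter, 22 mm long, upright in the bore, lower end 2 to 12 mm above the exit at the start. Too thick for the guide plate's hole: it leaves only downwards. Friction, different each run, holds it: roughly 8 to 16 N to slide it, until its upper end reaches the exit; then it drops and the resistance vanishes.
- rod: The push rod as a whole, about 160 g: origin at the centre of its tip, z up along the rod. Stands upright in its rest at the start, its tip on the desk.
- rod_grip (a point): Centre of the push rod's handle, a black square bar 18 x 18 mm, 50 mm tall (x and y square to its faces, z up along the rod). 32 mm below this point is the underside of the collar, 124 mm below it the tip.
- rod_collar (a point): Centre of the underside of the rod's steel collar (30 mm diameter, 7 mm thick, directly under the handle). Below it the round steel shaft, 12 mm diameter, 92 mm long, the last 6 mm tapered to 7 mm. With the collar on the seat ring the tip is 2 to 18 mm past the bore's exit, so the stub has dropped before the collar touches.
- rod_tip (a point): Centre of the rod's lower end; z up along the rod.
- rest_hole (a point): Centre of the mouth of the hole in the rod's rest, on its top face, 58 mm above the desk. The rest is a grey plastic block 60 x 60 x 58 mm fixed to the desk, with an upright hole 16 mm in diameter right through to the desk and a 3 mm chamfer at the mouth.
- mug_center (a point): Centre of a white mug, 80 mm diameter, 90 mm tall, half-way up. Bystander.
- calculator_center (a point): Centre of a flat grey desk calculator, 100 x 150 x 15 mm. Bystander.
- carton_center (a point): Centre of a small cardboard carton, 70 x 90 x 50 mm. Bystander.
Things that resemble listed ones, but are neither listed nor needed, are in the scene too. Of the things that look like the rod, the smallest one is meant.

How it is judged:
On the way, in this order (a step that is already met when the one before it is completed fails the run):
1. the rod's tip is down in the bore, less than 54 mm above the exit, with the stub still stuck in the roller (z of rod_tip in the frame of jig_exit below 0.054 m and horizontal distance between rod_tip and jig_exit below 0.006 m and z of stub_center in the frame of jig_exit above -0.01 m), for 0.1 s.
2. the stub is out of the bottom and the rod, its tip through the exit, has its collar pressed on the seat ring (squeezed by over 0.3 mm, about 6 N) for 0.2 s (z of stub_center in the frame of jig_exit below -0.012 m and z of rod_tip in the frame of jig_exit below 0 m and horizontal distance between rod_tip and jig_exit below 0.006 m and value of joint seat above 0.0003 m), for 0.2 s.
At the end, for the whole second after the job is handed in: The stub lies at rest in the jig's tray (inside the rim, its centre less than 30 mm above the tray's floor), and the rod stands released and still in its rest: tip less than 5 mm above the desk, within 8 mm of the hole's centre, tilted less than 0.12 rad (z of stub_center in the frame of jig_tray below 0.03 m and x of stub_center in the frame of jig_tray between -0.063 and 0.063 m and y of stub_center in the frame of jig_tray between -0.063 and 0.063 m and linear speed of stub below 0.03 m/s and horizontal distance between rod_tip and rest_hole below 0.008 m and height (world z) of rod_tip below 0.005 m and angle between rod_tip's own z axis and vertical below 0.12 rad and linear speed of rod below 0.02 m/s); the robot touches nothing.
It fails at once if the rod is pressed against the jig with more than 25 N (contact force between rod and jig above 25 N).
It fails at once if the rod pushes on the stub with more than 25 N (contact force between rod and stub above 25 N).
It fails at once if the mug is moved more than 20 mm (distance of mug_center from where it was at the start of the episode above 0.02 m).
It fails at once if the calculator is moved more than 20 mm (distance of calculator_center from where it was at the start of the episode above 0.02 m).
It fails at once if the carton is moved more than 20 mm (distance of carton_center from where it was at the start of the episode above 0.02 m).
It also fails if it takes over 61 s, if anything falls off the work surface, if the arm or the gripper's body presses on something with over 40 N, if the wrist force passes 120 N, or if a joint passes its speed limit or range.

ROBOT

A 6-joint arm with a two-finger parallel gripper is mounted at the origin on the work surface. World frame = base frame: x ahead of the robot, y to its left, z up, the work surface at z = 0. Lengths are in m, angles in rad, forces in N, time in s.
With the tool pointing down it reaches from about 0.325 to 0.875 m from the base axis. Payload 4.4 kg.
Tool frame: the origin (TCP) lies between the finger pads; the fingertips stand 8 mm ahead of it and the grasp point (between the pads) lies 11 mm behind it; z points along the fingers, x is the direction in which the jaws open and shut, and the axes are right-handed (so a half turn about z gives the same grasp; the last joint's range is limited). The gripper opens to 85 mm and grips with 20 to 120 N. Pads are 22 mm wide; open, the fingers measure 114 mm over their backs; the gripper's body (76 mm by 85 mm) begins 54 mm behind the grasp point. The pads swing forward as they close: fully open they stand 13 mm farther back than shut.
Start: joints at [-1.407, 0.207, 1.542, -0, 1.393, -0.15], TCP at [0.177, -0.547, 0.205] pointing down, gripper open.
Joint ranges: [-2.73, 2.73], [-0.86, 2.22], [0.23, 2.46], [-1.11, 4.25], [0.08, 2.63], [-2.82, 2.82]. Speed limits (rad/s): [2.79, 2.79, 3.14, 3.14, 3.14, 3.14].

INTERFACE

Orientations are given as a unit quaternion [w, x, y, z].
In Python, from plant import state, read_camera, sign_off gives the robot as it stands.
- The arm moves only by the tool send_rows, never from a script. Its argument "series" is a list of rows, each a list of 7 numbers: the finger opening in cm, from 0 to 8.54, then the shift along the tool's x, y, z in cm, then the turn, a rotation vector about the tool's x, y, z in rad. A call has 1 to 12 rows; each row shifts and turns the commanded pose from where the row before left it, along the tool's axes as they then stand; what a row does not reach is not made up. A row lasts 1/10 s, in which the tool goes at most 50 mm and 8.59 degrees, less where a joint would pass 70% of its speed; a pose out of reach is approached as far as the arm can. A call is refused whole if a number of a shift passes 5 or a number of a turn 0.15, either way. A call with a gripper value outside its range is refused whole. The fingers move at their own pace and stop on an object; "newtons" is the grip in N (left out, the last holds). Time passes only in rows, so rows that do not move let the fingers close. It gives the time, the measured TCP pose, the force and the opening at its end, in the units of the state.
- state(): the state, without advancing time (a new reading comes with each control period).
- read_camera(name): name is "scene" or "top" or "wrist"; returns a dict with "frame" (384x512x3 uint8, red, green, blue), "intrinsics" (3x3 intrinsics, pixels), "distortion" ([k1, k2, p1, p2, k3] as OpenCV has them; the pictures are not rectified), "extrinsics" (4x4, takes a point from camera to world coordinates). Camera axes: x right, y down, z forward; pixel columns grow to the right and rows downward; lengths in m; the calibration is good to about 2 mm. A picture is of the moment at which its call begins. There is no depth.
- sign_off(): hands the job in, once; it reports no verdict.
The state is a dict: "t": time; "qpos": joint angles; "qvel": joint speeds; "effort": joint torques, N m; "tcp_pos": TCP position; "orientation": TCP orientation; "ft_force": force on the tool from outside, world axes, zero at the start; "ft_torque": the same for the moment, N m; "grip_width": finger opening in m.
Only numpy, scipy, OpenCV 4.12 (cv2) and the standard library are available. Lean on these libraries where they do the work, as an engineer would, in place of code of your own. Each camera call takes 0.05 s, during which the arm holds its last target.

## Working session

There is one attempt and no reset: what is moved stays moved. The work goes in short steps, Python scripts to look and compute and a tool call to move; the robot and the scene stay as the last step left them, time stands still between calls to the robot, and variables do not carry over. Pictures are saved under pics/ and viewed, and the job is handed in when it is done.

Besides the shell and the picture viewer there is one more tool, called after "Call:" by a JSON object that holds its "fn" and its "kwargs". send_rows: Moves the arm, as the interface text tells. Its arguments: {"type":"object","properties":{"series":{"type":"array"},"newtons":{"type":"number"}},"required":["series"]}

```bash
mkdir -p pics; ls; cat > h.py <<'E'
import numpy as np, cv2, pickle
from plant import state, read_camera, sign_off
def shot(n,name):
    d=read_camera(n); pickle.dump(d,open(f'pics/{name}.pkl','wb'))
    cv2.imwrite(f'pics/{name}.png',d['frame'][:,:,::-1]); return d
def load(name): return pickle.load(open(f'pics/{name}.pkl','rb'))
def ray(d,uv):
    p=cv2.undistortPoints(np.array([[uv]],float),np.array(d['intrinsics'],float),np.array(d['distortion'],float))[0,0]
    T=np.array(d['extrinsics']); v=T[:3,:3]@np.array([p[0],p[1],1]); return T[:3,3],v/np.linalg.norm(v)
def onz(d,uv,z):
    o,v=ray(d,uv); return o+v*(z-o[2])/v[2]
def proj(d,P):
    T=np.linalg.inv(np.array(d['extrinsics'])); P=np.atleast_2d(np.array(P,float))
    return cv2.projectPoints(P,cv2.Rodrigues(T[:3,:3])[0],T[:3,3],np.array(d['intrinsics'],float),np.array(d['distortion'],float))[0][:,0]
def tri(rs):
    A=sum(np.eye(3)-np.outer(v,v) for o,v in rs); b=sum((np.eye(3)-np.outer(v,v))@o for o,v in rs)
    return np.linalg.solve(A,b)
def crop(d,x0,y0,x1,y1,s,name):
    cv2.imwrite(f'pics/{name}.png',cv2.resize(d['frame'][y0:y1,x0:x1,::-1],None,fx=s,fy=s,interpolation=cv2.INTER_CUBIC))
E
python3 - <<'E'
from h import *
for n in ("scene","top","wrist"): d=shot(n,n+'0'); print(n,np.round(np.array(d['extrinsics']),3).tolist())
s=state();print({k:np.round(v,3).tolist() for k,v in s.items()})
E
```

```text
pics
scene [[0.155, 0.818, -0.553, 1.094], [0.988, -0.128, 0.088, -0.089], [0.002, -0.56, -0.828, 0.871], [0.0, 0.0, 0.0, 1.0]]
top [[0.024, -0.982, 0.186, 0.383], [-0.999, -0.028, -0.016, 0.02], [0.021, -0.186, -0.982, 1.036], [0.0, 0.0, 0.0, 1.0]]
wrist [[0.31, -0.914, -0.26, 0.244], [-0.951, -0.299, -0.082, -0.524], [-0.003, 0.273, -0.962, 0.372], [0.0, 0.0, 0.0, 1.0]]
{'t': 0.15, 'qpos': [-1.407, 0.207, 1.543, -0.0, 1.394, -0.151], 'qvel': [0.0, -0.001, -0.004, 0.002, -0.001, -0.0], 'effort': [-0.0, -38.351, -29.204, -0.0, 0.007, 0.0], 'tcp_pos': [0.177, -0.546, 0.204], 'orientation': [-0.001, 0.809, -0.588, -0.001], 'ft_force': [-0.489, 0.458, 0.097], 'ft_torque': [0.031, 0.012, 0.013], 'grip_width': 0.085}
```

View pics/scene0.png

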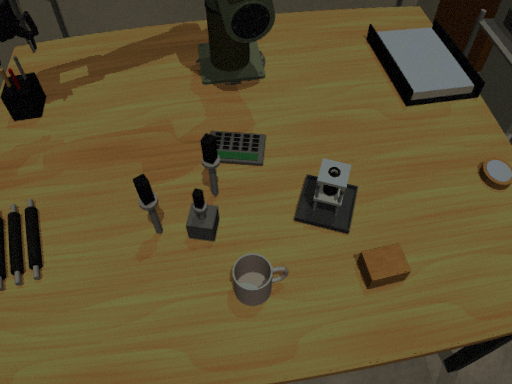

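View pics/top0.png

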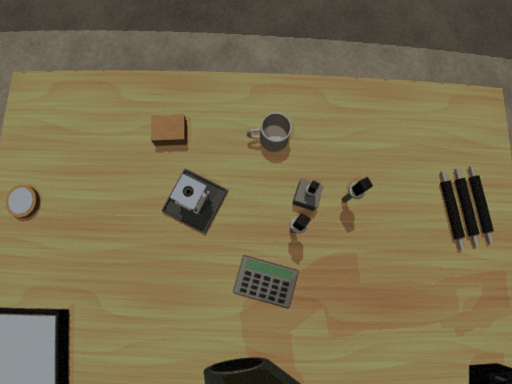

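View pics/wrist0.png

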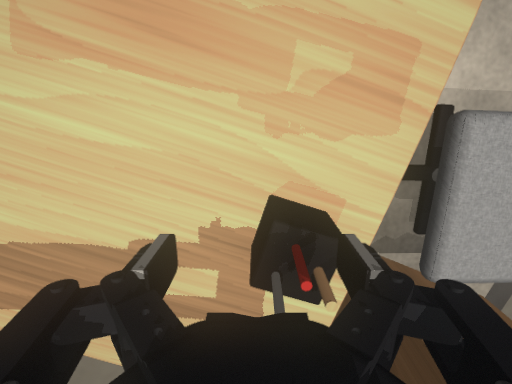

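```bash
python3 - <<'E'
from h import *
a=load('scene0');b=load('top0')
A=cv2.resize(a['frame'][120:250,120:370],None,fx=3.2,fy=3.2,interpolation=cv2.INTER_CUBIC)
cv2.imwrite('pics/c1.png',A[:,:,::-1])
crop(b,150,150,400,250,3.2,'c2')
for n,uv in(('jig',(188,191)),):print(onz(b,uv,.136))
print(onz(b,(313,187),.15),onz(b,(307,203),.058))
E
```

```text
[0.56502575 0.16128359 0.136     ]
[ 0.57987058 -0.12800334  0.15      ] [ 0.5584755  -0.12792839  0.058     ]
```

View pics/c1.png

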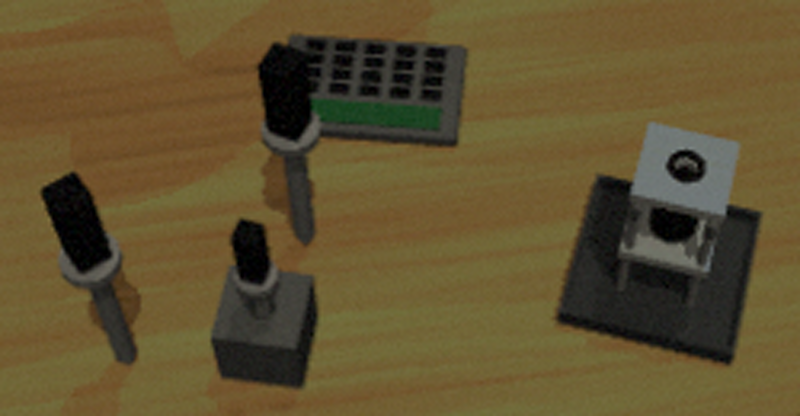

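View pics/c2.png

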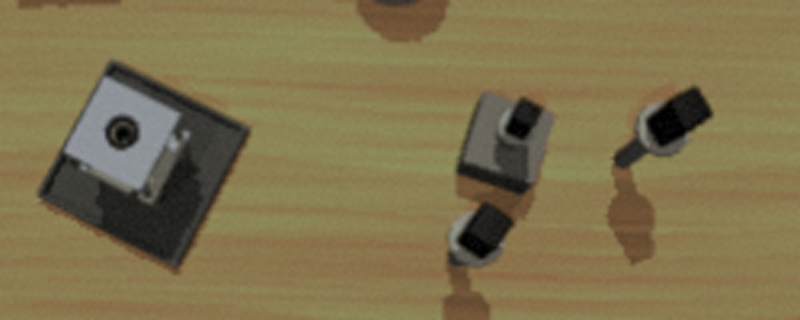

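```bash
python3 - <<'E'
from h import *
a=load('scene0');b=load('top0')
def g(d,x0,y0,x1,y1,s):
    im=np.clip(d['frame'][y0:y1,x0:x1,::-1].astype(float)*2.2,0,255).astype(np.uint8)
    im=cv2.resize(im,None,fx=s,fy=s,interpolation=cv2.INTER_CUBIC)
    for x in range(x0,x1,5):
        cv2.line(im,((x-x0)*s,0),((x-x0)*s,4 if x%10 else 9),(0,0,255),1)
        if x%10==0: cv2.putText(im,str(x),((x-x0)*s,20),0,.4,(0,0,255),1)
    for y in range(y0,y1,5):
        cv2.line(im,(0,(y-y0)*s),(4 if y%10 else 9,(y-y0)*s),(0,0,255),1)
        if y%10==0: cv2.putText(im,str(y),(10,(y-y0)*s+4),0,.4,(0,0,255),1)
    return im
p=g(b,285,170,335,245,8);q=g(a,180,180,230,245,8)
h=min(p.shape[0],q.shape[0]);H=max(p.shape[0],q.shape[0])
o=np.zeros((H,800,3),np.uint8);o[:p.shape[0],:400]=p;o[:q.shape[0],400:]=q
cv2.imwrite('pics/c3.png',o)
p=g(b,155,160,235,240,5);q=g(a,290,150,370,235,5)
o=np.zeros((430,800,3),np.uint8);o[:400,:400]=p;o[:425,400:]=q
cv2.imwrite('pics/c4.png',o)
E
```

```text
(no output)
```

View pics/c3.png

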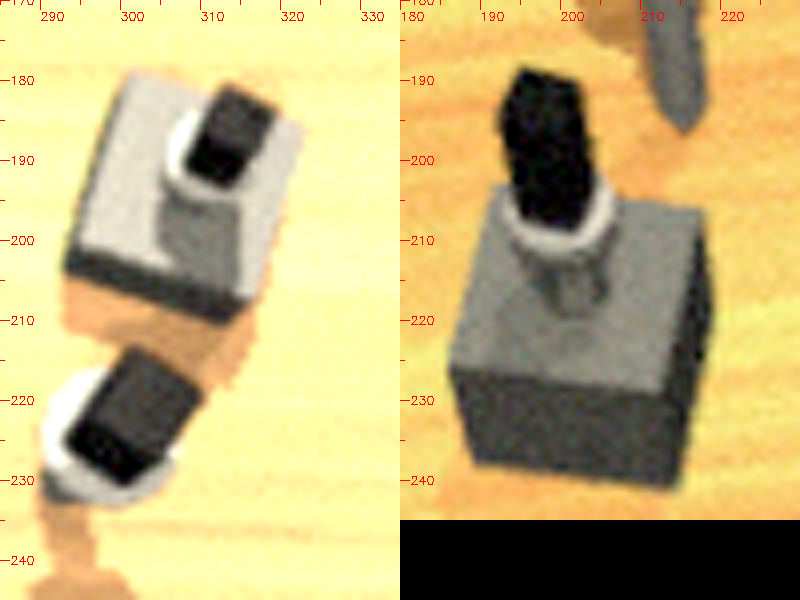

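View pics/c4.png

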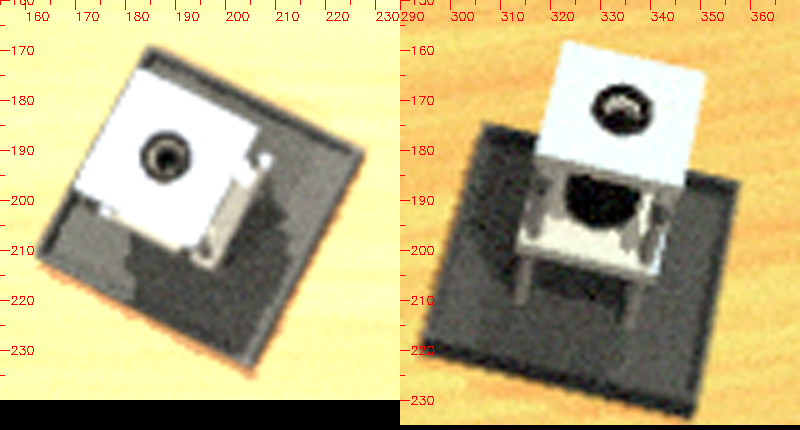

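```bash
python3 - <<'E'
from h import *
a=load('scene0');b=load('top0')
f=lambda d,L,z:np.array([onz(d,p,z) for p in L])
r=f(b,[(300,179),(321.8,185.5),(315,207.8),(293,201.3)],.058)
print('rest top',r.round(4),r.mean(0).round(4),np.linalg.norm(np.diff(r,axis=0),axis=1))
r2=f(a,[(186.3,226),(212.3,229),(217,206)],.058);print('rest scene',r2.round(4),((r2[0]+r2[2])/2).round(4),np.linalg.norm(np.diff(r2,axis=0),axis=1))
h=f(b,[(312.5,180),(318.5,184),(315,189.5),(308.5,186)],.149)
print('handle',h.round(4),h.mean(0).round(4),np.linalg.norm(np.diff(h,axis=0),axis=1))
n=f(b,[(300.5,213.5),(309.5,219.5)],.2); print('neighbor',n)
# neighbour tip: scene ~ (216,196)
print('neighbor base',onz(a,(215,196),0), onz(a,(158,231),0))
t=f(b,[(183,169),(226,190.5),(203.5,235),(160,212.5)],.016)
print('tray',t.round(4),t.mean(0).round(4),np.linalg.norm(np.diff(t,axis=0),axis=1))
t=f(a,[(307,174.5),(347,186),(338,234),(295,219)],.016)
print('tray scene',t.round(4),t.mean(0).round(4),np.linalg.norm(np.diff(t,axis=0),axis=1))
print('ring tri',tri([ray(b,(187.5,191.5)),ray(a,(334.5,171.5))]))
R=[(182.,173.5),(205,185),(193,209.5),(169,197)]
for z in (.124,.132,.14):
  t=f(b,R,z);print('plate',z,t.mean(0).round(4),np.linalg.norm(np.diff(t,axis=0),axis=1).round(4))
E
```

```text
rest top [[ 0.6202 -0.11    0.058 ]
 [ 0.6049 -0.166   0.058 ]
 [ 0.5467 -0.1483  0.058 ]
 [ 0.5618 -0.0924  0.058 ]] [ 0.5834 -0.1292  0.058 ] [0.05811542 0.06082515 0.05791493]
rest scene [[ 0.6098 -0.1647  0.058 ]
 [ 0.6258 -0.1093  0.058 ]
 [ 0.5687 -0.093   0.058 ]] [ 0.5893 -0.1288  0.058 ] [0.05763064 0.05940775]
handle [[ 0.5967 -0.1271  0.149 ]
 [ 0.5876 -0.1411  0.149 ]
 [ 0.5743 -0.1328  0.149 ]
 [ 0.5821 -0.1177  0.149 ]] [ 0.5852 -0.1297  0.149 ] [0.01667283 0.01562503 0.01701428]
neighbor [[ 0.50971817 -0.09245018  0.2       ]
 [ 0.49722309 -0.1119205   0.2       ]]
neighbor base [ 0.501801  -0.0950531  0.       ] [ 0.57879355 -0.23665543  0.        ]
tray [[0.6488 0.197  0.016 ]
 [0.5935 0.0799 0.016 ]
 [0.4745 0.1337 0.016 ]
 [0.5299 0.2506 0.016 ]] [0.5617 0.1653 0.016 ] [0.12946012 0.13053221 0.12934083]
tray scene [[0.484  0.1363 0.016 ]
 [0.533  0.2257 0.016 ]
 [0.6589 0.1692 0.016 ]
 [0.6047 0.0806 0.016 ]] [0.5702 0.153  0.016 ] [0.10196552 0.13797517 0.10384116]
ring tri [0.56568281 0.16549287 0.12903316]
plate 0.124 [0.567 0.165 0.124] [0.0622 0.0645 0.0647]
plate 0.132 [0.5654 0.1637 0.132 ] [0.0616 0.0639 0.0641]
plate 0.14 [0.5638 0.1624 0.14  ] [0.0611 0.0634 0.0636]
```

Call:
{"fn": "send_rows", "kwargs": {"series": [[5,0,0,-1.6,0,0,0.147],[5,0,0,-1.6,0,0,0.147],[5,0,0,-1.6,0,0,0.147],[5,0,0,-1.6,0,0,0.147],[5,0,0,-1.6,0,0,0.147],[5,0,0,-1.6,0,0,0.147]], "newtons": 80}}

```text
t: 0.75
tcp_pos: [0.1774, -0.5466, 0.3009]
orientation: [0.0, -0.478, 0.878, 0.0]
ft_force: [-0.4, -1.4, -0.1]
grip_width: 0.05
```

Call:
{"fn": "send_rows", "kwargs": {"series": [[5,-4.77,-1,0,0,0,0],[5,-4.77,-1,0,0,0,0],[5,-4.77,-1,0,0,0,0],[5,-4.77,-1,0,0,0,0],[5,-4.77,-1,0,0,0,0],[5,-4.77,-1,0,0,0,0],[5,-4.77,-1,0,0,0,0],[5,-4.77,-1,0,0,0,0],[5,-4.77,-1,0,0,0,0],[5,-4.77,-1,0,0,0,0],[5,-4.77,-1,0,0,0,0],[5,-4.77,-1,0,0,0,0]]}}

```text
t: 1.95
tcp_pos: [0.5876, -0.1272, 0.3004]
orientation: [-0.0, -0.481, 0.877, 0.0]
ft_force: [0.2, -0.7, 1.0]
grip_width: 0.0497
```

Call:
{"fn": "send_rows", "kwargs": {"series": [[5,0,0,0,0,0,0],[5,0,0,0,0,0,0],[5,0,0,0,0,0,0]]}}

```text
t: 2.25
tcp_pos: [0.5859, -0.1297, 0.3004]
orientation: [-0.001, -0.48, 0.877, 0.0]
ft_force: [0.3, 0.0, -0.0]
grip_width: 0.05
```

```bash
cat >> h.py <<'E'
from scipy.spatial.transform import Rotation as Rt
def Rtool(s):
    w,x,y,z=s['orientation']; return Rt.from_quat([x,y,z,w]).as_matrix()
def rep():
    s=state();R=Rtool(s)
    print('t',round(s['t'],2),'tcp',np.round(s['tcp_pos'],4),'yaw',round(np.arctan2(R[1,0],R[0,0]),4),'z',np.round(R[:,2],4),'F',np.round(s['ft_force'],2),'M',np.round(s['ft_torque'],2),'w',round(s['grip_width'],4))
    return s
def to(s,P):
    print('tool cm',np.round(Rtool(s).T@(np.array(P)-s['tcp_pos'])*100,2))
E
python3 - <<'E'
from h import *
s=rep();print(np.round(s['qpos'],2))
d=shot('wrist','w1'); 
P=[(.586,-.129,.149)]
print(proj(d,P)); to(s,(.586,-.129,.2))
E
```

```text
t 2.25 tcp [ 0.5859 -0.1297  0.3004] yaw -2.1398 z [-1.1e-03 -2.0e-04 -1.0e+00] F [ 0.26  0.01 -0.04] M [-0.04  0.02 -0.01] w 0.05
[-0.36  0.21  1.35 -0.    1.59  1.78]
[[257.17803719 173.59374361]]
tool cm [-0.07  0.02 10.04]
```

View pics/w1.png

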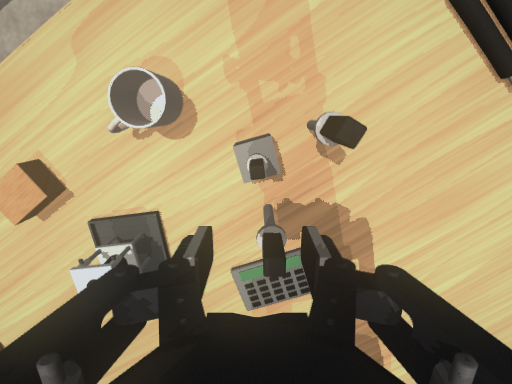

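```bash
python3 - <<'E'
from h import *
d=load('w1');crop(d,225,125,295,195,8,'c5')
E
```

```text
(no output)
```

View pics/c5.png

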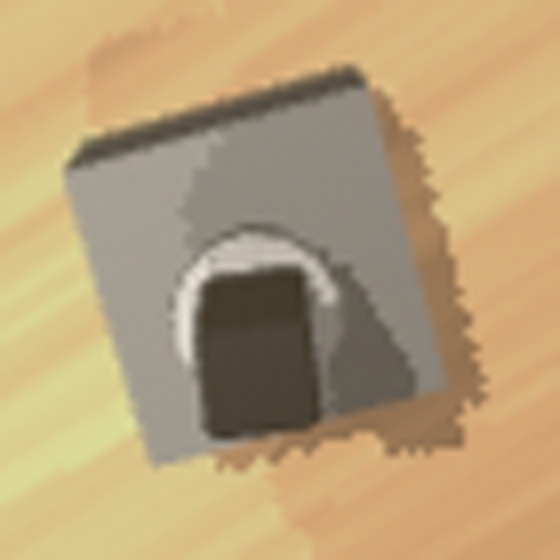

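```bash
python3 - <<'E'
from h import *
d=load('w1');f=lambda L,z:np.array([onz(d,(p[0]/8+225-.44,p[1]/8+125-.44),z) for p in L])
for n,L,z in(('handle',[(203,338),(312,325),(322,425),(212,438)],.149),('handle bot',[(203,278),(303,266)],.099),('rest',[(70,172),(368,90),(447,385),(155,465)],.058)):
    h=f(L,z);e=np.diff(h,axis=0);print(n,h.round(4).tolist(),h.mean(0).round(4),np.linalg.norm(e,axis=1).round(4),np.arctan2(e[:,1],e[:,0]).round(3))
E
```

```text
handle [[0.5976, -0.1262, 0.149], [0.5906, -0.1409, 0.149], [0.5768, -0.1341, 0.149], [0.584, -0.119, 0.149]] [ 0.5872 -0.13    0.149 ] [0.0164 0.0154 0.0167] [-2.018  2.679  1.124]
handle bot [[0.599, -0.1256, 0.099], [0.5915, -0.1412, 0.099]] [ 0.5952 -0.1334  0.099 ] [0.0173] [-2.018]
rest [[0.6242, -0.111, 0.058], [0.6069, -0.1663, 0.058], [0.551, -0.1496, 0.058], [0.568, -0.0933, 0.058]] [ 0.5875 -0.13    0.058 ] [0.0579 0.0584 0.0588] [-1.873  2.852  1.278]
```

Call:
{"fn": "send_rows", "kwargs": {"series": [[5,0,-0.13,0,0,0,-0.11],[5,0,0,4,0,0,0],[5,0,0,4,0,0,0],[5,0,0,4,0,0,0],[5,0,0,3,0,0,0],[5,0,0,2,0,0,0],[5,0,0,1.5,0,0,0],[5,0,0,0,0,0,0],[5,0,0,0,0,0,0]]}}

```text
t: 3.2
tcp_pos: [0.588, -0.1306, 0.1167]
orientation: [0.0, -0.528, 0.85, -0.001]
ft_force: [0.3, -0.3, 0.5]
grip_width: 0.0499
```

```bash
python3 - <<'E'
from h import *
s=rep()
d=shot('scene','s2');crop(d,150,120,250,250,4,'c6')
E
```

```text
t 3.2 tcp [ 0.588  -0.1306  0.1167] yaw -2.0301 z [ 1.2e-03 -5.0e-04 -1.0e+00] F [ 0.31 -0.27  0.46] M [-0.01  0.04  0.01] w 0.0499
```

View pics/c6.png

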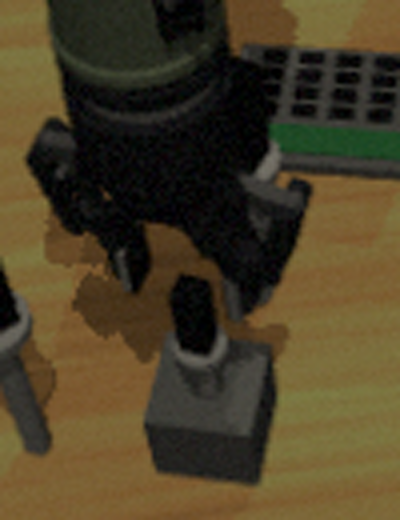

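```bash
python3 - <<'E'
from h import *
d=load('s2')
print(proj(d,[(.588,-.1306,.1167),(.588,-.1306,.109),(.587,-.13,.149),(.587,-.13,.124),(.587,-.13,.099),(.587,-.13,.058)]))
E
```

```text
[[198.07943499 200.9041471 ]
 [198.47928592 202.90553173]
 [196.59880179 191.7524065 ]
 [197.94355599 198.54704403]
 [199.23227379 205.03542906]
 [201.23260705 215.06236803]]
```

```bash
python3 - <<'E'
from h import *
d=load('s2');s=state();R=Rtool(s)
for z in (.114,.125,.135):
  for sx in(-1,1):
    P=[np.array([.588,-.1306,z])+R[:,0]*sx*.025+R[:,1]*w for w in(-.011,.011)]
    print(z,sx,((proj(d,P)-[150,120])*4).round(0).tolist())
E
```

```text
0.114 -1 [[230.0, 355.0], [245.0, 322.0]]
0.114 1 [[141.0, 331.0], [157.0, 298.0]]
0.125 -1 [[228.0, 344.0], [243.0, 310.0]]
0.125 1 [[138.0, 320.0], [154.0, 286.0]]
0.135 -1 [[226.0, 333.0], [241.0, 299.0]]
0.135 1 [[136.0, 309.0], [152.0, 275.0]]
```

```bash
python3 - <<'E'
from h import *
d=load('w1')
R=Rt.from_quat([-.48,.877,0,0]).as_matrix();t=np.array([.5859,-.1297,.3004])
for z in (-.02,-.01,.0,.008):
  print(z,proj(d,[t+R@np.array([a*.025,w,z]) for a in(-1,1) for w in (-.011,.011)]).round(0).tolist())
d=shot('wrist','w2');crop(d,150,150,360,310,3.8,'c7')
d=shot('top','t2');crop(d,240,130,400,250,5,'c8')
E
```

```text
-0.02 [[216.0, 217.0], [218.0, 251.0], [302.0, 217.0], [300.0, 251.0]]
-0.01 [[219.0, 211.0], [220.0, 244.0], [299.0, 212.0], [298.0, 244.0]]
0.0 [[221.0, 206.0], [222.0, 237.0], [297.0, 206.0], [295.0, 237.0]]
0.008 [[222.0, 202.0], [223.0, 232.0], [295.0, 202.0], [294.0, 232.0]]
```

View pics/c7.png

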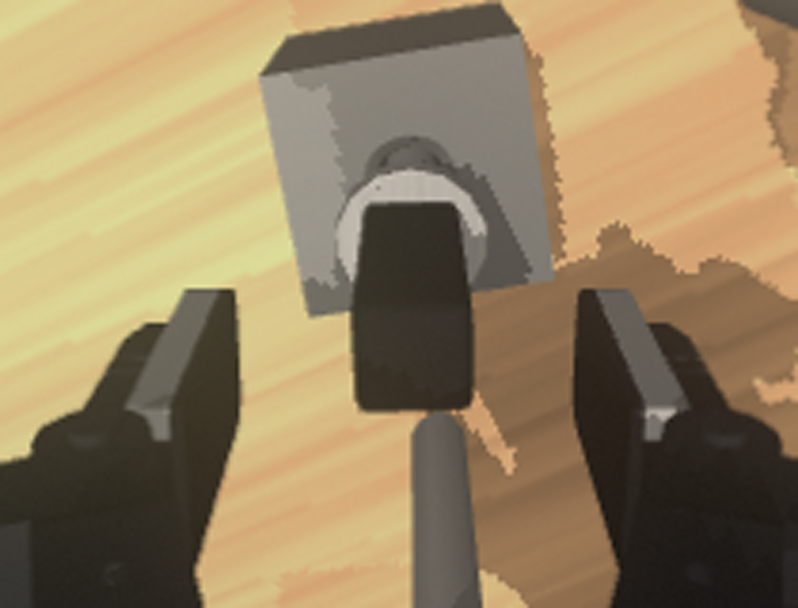

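View pics/c8.png

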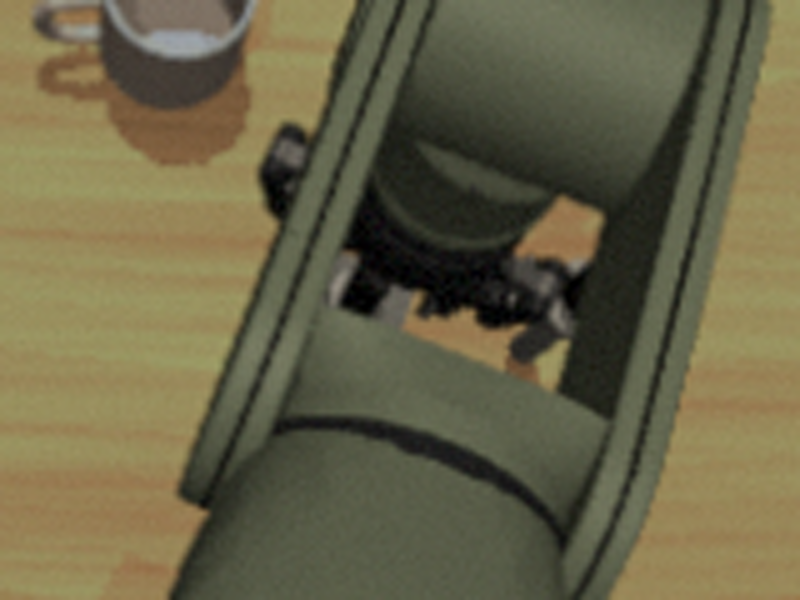

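```bash
python3 - <<'E'
from h import *
a=load('s2');w=load('w2');s=state();R=Rtool(s)
for u,v in(((212.6,226.3),(210,199.5)),((301.6,226.3),(183,192.5))):
    r=[ray(w,u),ray(a,v)];P=tri(r);print(P,R.T@(P-s['tcp_pos']),[np.linalg.norm(np.cross(P-o,v)) for o,v in r])
T=np.array(w['extrinsics']);print('cam in tool',R.T@(T[:3,3]-s['tcp_pos']),(R.T@T[:3,:3]).round(3))
E
python3 - <<'E'
import sys;sys.path.insert(0,'.')
from h import *
d=load('s2');im=np.clip(d['frame'][170:220,165:230,::-1].astype(float)*3,0,255).astype(np.uint8)
cv2.imwrite('pics/c9.png',cv2.resize(im,None,fx=11,fy=11,interpolation=cv2.INTER_CUBIC))
E
```

```text
[ 0.60372994 -0.10646694  0.13658341] [-0.02800985 -0.00260781 -0.01873711] [np.float64(0.0022129273644249086), np.float64(0.0022129273644250777)]
[ 0.59409162 -0.15637855  0.16250358] [ 0.02100517 -0.01614966 -0.04462278] [np.float64(3.4027145217892004e-05), np.float64(3.402714521788736e-05)]
cam in tool [-0.0010523  -0.06943309 -0.16757033] [[ 1.     0.001 -0.   ]
 [-0.001  0.962  0.274]
 [ 0.    -0.274  0.962]]
```

View pics/c9.png

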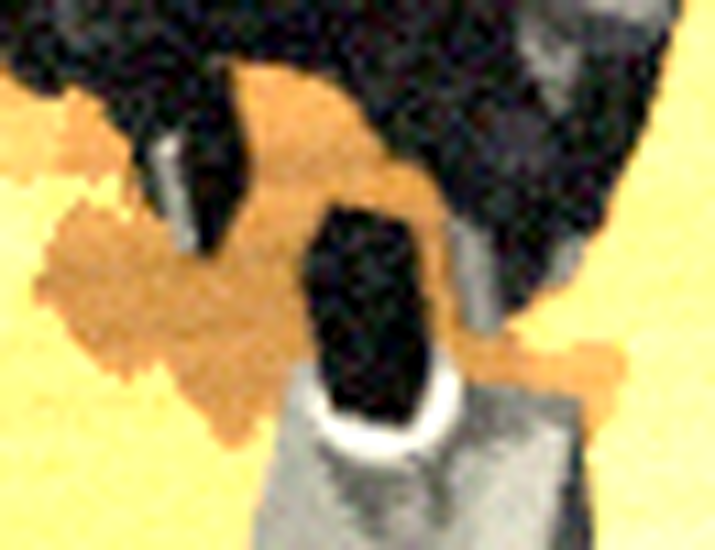

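The scene and wrist views both put the fingertips about 30 mm higher than the pose figures suggest, roughly level with the handle top. I'm lowering in part and looking again; the open fingers clear the collar either way.

Call:
{"fn": "send_rows", "kwargs": {"series": [[5,0,0,1,0,0,0],[5,0,0,1,0,0,0],[5,0,0,0,0,0,0],[5,0,0,0,0,0,0]]}}

```text
t: 3.75
tcp_pos: [0.5871, -0.1294, 0.0948]
orientation: [-0.001, -0.528, 0.849, 0.001]
ft_force: [0.2, 1.3, 0.6]
grip_width: 0.0498
```

```bash
python3 - <<'E'
from h import *
s=rep()
d=shot('scene','s3');im=np.clip(d['frame'][165:235,160:235,::-1].astype(float)*3,0,255).astype(np.uint8)
A=cv2.resize(im,None,fx=5.3,fy=5.3,interpolation=cv2.INTER_CUBIC)
d=shot('wrist','w3');B=cv2.resize(d['frame'][150:310,150:360,::-1],(400,305))
o=np.zeros((max(len(A),305),len(A[0])+400,3),np.uint8);o[:len(A),:len(A[0])]=A;o[:305,len(A[0]):]=B
cv2.imwrite('pics/c10.png',o)
E
```

```text
t 3.75 tcp [ 0.5871 -0.1294  0.0948] yaw -2.0289 z [-1.8e-03  7.0e-04 -1.0e+00] F [0.23 1.27 0.61] M [-0.01  0.02 -0.02] w 0.0498
```

View pics/c10.png

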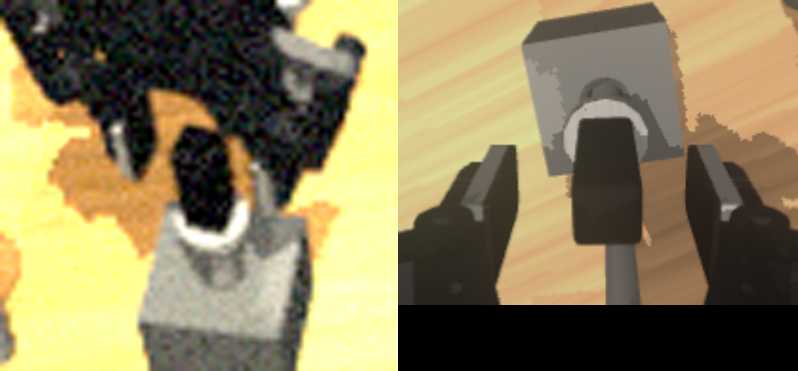

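Call:
{"fn": "send_rows", "kwargs": {"series": [[5,0,0,0.5,0,0,0],[5,0,0,0.5,0,0,0],[5,0,0,0.5,0,0,0],[5,0,0,0,0,0,0],[5,0,0,0,0,0,0]]}}

```text
t: 4.35
tcp_pos: [0.5875, -0.1296, 0.0804]
orientation: [-0.0, -0.528, 0.849, 0.0]
ft_force: [0.2, 0.5, 1.0]
grip_width: 0.0502
```

```bash
python3 - <<'E'
from h import *
s=rep()
d=shot('scene','s4');im=np.clip(d['frame'][165:235,160:235,::-1].astype(float)*3,0,255).astype(np.uint8)
A=cv2.resize(im,None,fx=5.3,fy=5.3,interpolation=cv2.INTER_CUBIC)
d=shot('wrist','w4');B=cv2.resize(d['frame'][150:310,150:360,::-1],(400,305))
o=np.zeros((max(len(A),305),len(A[0])+400,3),np.uint8);o[:len(A),:len(A[0])]=A;o[:305,len(A[0]):]=B
cv2.imwrite('pics/c11.png',o)
E
```

```text
t 4.35 tcp [ 0.5875 -0.1296  0.0804] yaw -2.029 z [-7.e-04  3.e-04 -1.e+00] F [0.24 0.5  0.99] M [-0.    0.06 -0.  ] w 0.0502
```

View pics/c11.png

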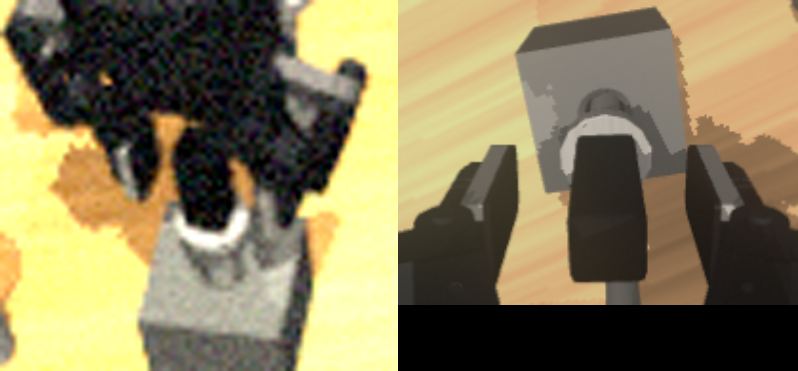

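Call:
{"fn": "send_rows", "kwargs": {"series": [[5,0,0,0.6,0,0,0],[4,0,0,0,0,0,0],[1.5,0,0,0,0,0,0],[1,0,0,0,0,0,0],[1,0,0,0,0,0,0],[1,0,0,0,0,0,0],[1,0,0,0,0,0,0]], "newtons": 80}}

```text
t: 5.15
tcp_pos: [0.5878, -0.1299, 0.0748]
orientation: [-0.0, -0.528, 0.849, -0.0]
ft_force: [1.1, -1.3, -0.7]
grip_width: 0.0172
```

```bash
python3 - <<'E'
from h import *
s=rep()
d=shot('scene','s5');im=np.clip(d['frame'][165:235,160:235,::-1].astype(float)*3,0,255).astype(np.uint8)
A=cv2.resize(im,None,fx=5.3,fy=5.3,interpolation=cv2.INTER_CUBIC)
d=shot('wrist','w5');B=cv2.resize(d['frame'][150:310,150:360,::-1],(400,305))
o=np.zeros((max(len(A),305),len(A[0])+400,3),np.uint8);o[:len(A),:len(A[0])]=A;o[:305,len(A[0]):]=B
cv2.imwrite('pics/c12.png',o)
E
```

```text
t 5.15 tcp [ 0.5878 -0.1299  0.0748] yaw -2.029 z [ 1.e-04 -2.e-04 -1.e+00] F [ 1.13 -1.27 -0.69] M [-0.11  0.05 -0.03] w 0.0172
```

View pics/c12.png

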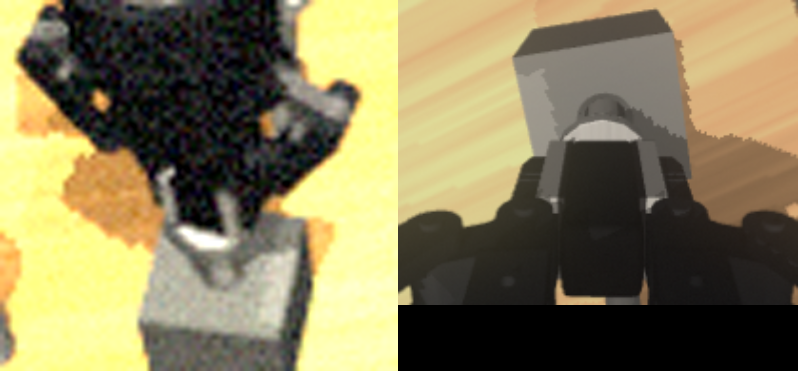

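Call:
{"fn": "send_rows", "kwargs": {"series": [[1,0,0,-1,0,0,0],[1,0,0,-1.5,0,0,0],[1,0,0,-3,0,0,0],[1,0,0,-4,0,0,0],[1,0,0,-4,0,0,0],[1,0,0,-4,0,0,0],[1,0,0,0,0,0,0]]}}

```text
t: 5.95
tcp_pos: [0.5923, -0.1312, 0.2599]
orientation: [0.005, -0.528, 0.849, -0.007]
ft_force: [0.4, -0.4, -0.5]
grip_width: 0.0173
```

Call:
{"fn": "send_rows", "kwargs": {"series": [[1,-2.55,1.91,0,0,0,0],[1,-2.55,1.91,0,0,0,0],[1,-2.55,1.91,0,0,0,0],[1,-2.55,1.91,0,0,0,0],[1,-2.55,1.91,0,0,0,0],[1,-2.55,1.91,0,0,0,0],[1,-2.55,1.91,0,0,0,0],[1,-2.55,1.91,0,0,0,0],[1,-2.55,1.91,0,0,0,0],[1,-2.55,1.91,0,0,0,0],[1,0,0,0,0,0,0],[1,0,0,0,0,0,0]]}}

```text
t: 7.15
tcp_pos: [0.5287, 0.1839, 0.2497]
orientation: [-0.0, -0.529, 0.849, -0.0]
ft_force: [0.1, -0.4, -1.3]
grip_width: 0.0168
```

```bash
python3 - <<'E'
from h import *
s=rep()
d=shot('wrist','w6')
d=shot('scene','s6')
E
```

```text
t 7.15 tcp [0.5287 0.1839 0.2497] yaw -2.0272 z [-3.e-04 -5.e-04 -1.e+00] F [ 0.11 -0.41 -1.34] M [-0.06 -0.   -0.01] w 0.0168
```

View pics/w6.png

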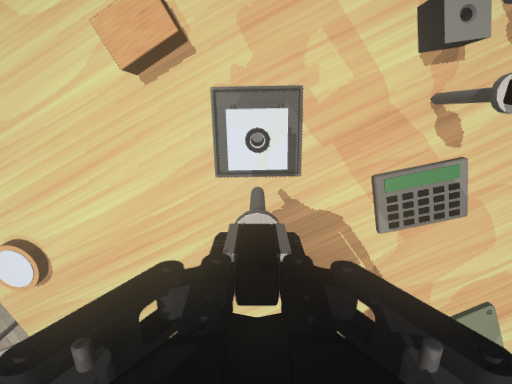

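View pics/s6.png

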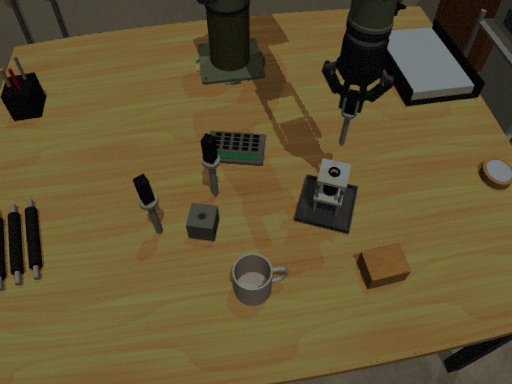

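```bash
python3 - <<'E'
from h import *
d=load('w6');crop(d,205,80,310,245,3.6,'c13')
d=load('s6');im=np.clip(d['frame'][70:160,300:400,::-1].astype(float)*2,0,255).astype(np.uint8);cv2.imwrite('pics/c14.png',cv2.resize(im,None,fx=6,fy=6,interpolation=cv2.INTER_CUBIC))
E
```

View pics/c13.png

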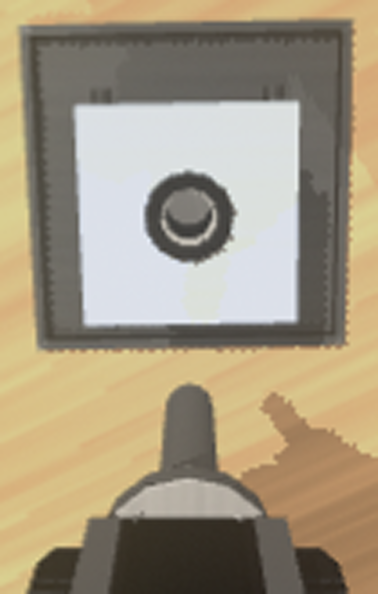

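View pics/c14.png

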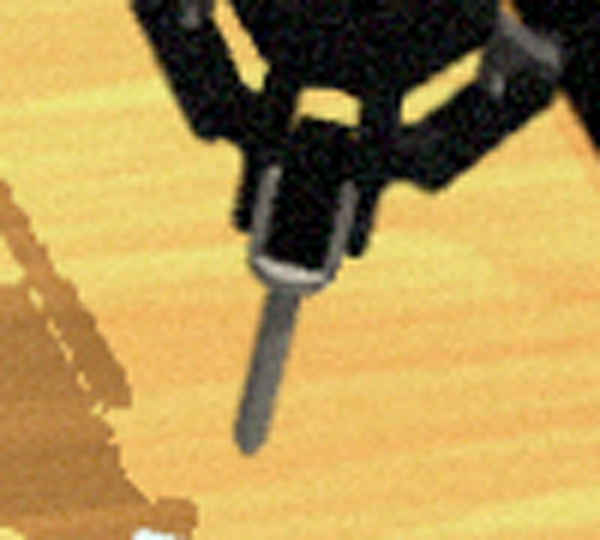

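```bash
python3 - <<'E'
from h import *
d=load('w6');a=load('s6')
c=lambda p:(p[0]/3.6+205-.36,p[1]/3.6+80-.36)
f=lambda L,z:np.array([onz(d,c(p),z) for p in L])
for z in(.124,.132,.140):
    h=f([(75,104),(300,101),(298,325),(84,325)],z);e=np.diff(h,axis=0);print(z,h.mean(0).round(4),np.linalg.norm(e,axis=1).round(4),'ring',onz(d,c((190,217)),z+.004).round(4))
h=f([(21,24),(353,20),(344,345),(40,350)],.016);e=np.diff(h,axis=0);print('tray',h.mean(0).round(4),np.linalg.norm(e,axis=1).round(4))
A=load('scene0')
t=np.array([onz(A,p,.016) for p in[(307,174.4),(358,186.6),(348.4,233.6),(294,219)]]);print('tray scene',t.mean(0))
r=[ray(d,c((190,390))),ray(a,(248/6+300-.4,446/6+70-.4))];P=tri(r);print('tip',P,[np.linalg.norm(np.cross(P-o,v)) for o,v in r])
print('tip from scene at .175',onz(a,(248/6+300-.4,446/6+70-.4),.175),'wrist',onz(d,c((190,390)),.175))
r=[ray(d,c((190,217))),ray(A,(334.4,172)),ray(load('top0'),(187.5,191.5))];print('ring tri',tri(r),tri(r[:2]),tri(r[::2]))
E
```

```text
0.124 [0.5672 0.1659 0.124 ] [0.065  0.066  0.0656] ring [0.5674 0.1656 0.128 ]
0.132 [0.5678 0.1656 0.132 ] [0.0633 0.0642 0.0638] ring [0.568  0.1653 0.136 ]
0.14 [0.5685 0.1653 0.14  ] [0.0615 0.0624 0.062 ] ring [0.5687 0.165  0.144 ]
tray [0.5673 0.1654 0.016 ] [0.1288 0.1292 0.1283]
tray scene [0.57219095 0.16502184 0.016     ]
tip [0.53296975 0.1826311  0.17994222] [np.float64(7.459020763794463e-05), np.float64(7.459020763794761e-05)]
tip from scene at .175 [0.52898951 0.18464031 0.175     ] wrist [0.53171384 0.18314443 0.175     ]
ring tri [0.56648805 0.16553515 0.12775956] [0.56782774 0.16600161 0.13043321] [0.56687424 0.16541942 0.11978524]
```

Call:
{"fn": "send_rows", "kwargs": {"series": [[1,-0.02,-1.5,0,0,0,0],[1,-0.05,-1.5,0,0,0,0],[1,0,-1.3,0,0,0,0],[1,0,0,0.6,0,0,0],[1,0,0,1,0,0,0],[1,0,0,0.6,0,0,0],[1,0,0,0,0,0,0],[1,0,0,0,0,0,0]]}}

```text
t: 8.05
tcp_pos: [0.5675, 0.1653, 0.2273]
orientation: [-0.0, -0.528, 0.849, 0.0]
ft_force: [0.4, 0.7, -1.4]
grip_width: 0.0167
```

```bash
python3 - <<'E'
from h import *
s=rep()
d=shot('wrist','w7');B=cv2.resize(d['frame'][110:260,200:320,::-1],(400,500))
d=shot('scene','s7');im=np.clip(d['frame'][105:205,310:390,::-1].astype(float)*2,0,255).astype(np.uint8);A=cv2.resize(im,(400,500),interpolation=cv2.INTER_CUBIC)
cv2.imwrite('pics/c15.png',np.hstack([A,B]))
E
```

```text
t 8.05 tcp [0.5675 0.1653 0.2273] yaw -2.0285 z [-0.0011 -0.     -1.    ] F [ 0.45  0.65 -1.36] M [-0.03 -0.05 -0.02] w 0.0167
```

View pics/c15.png

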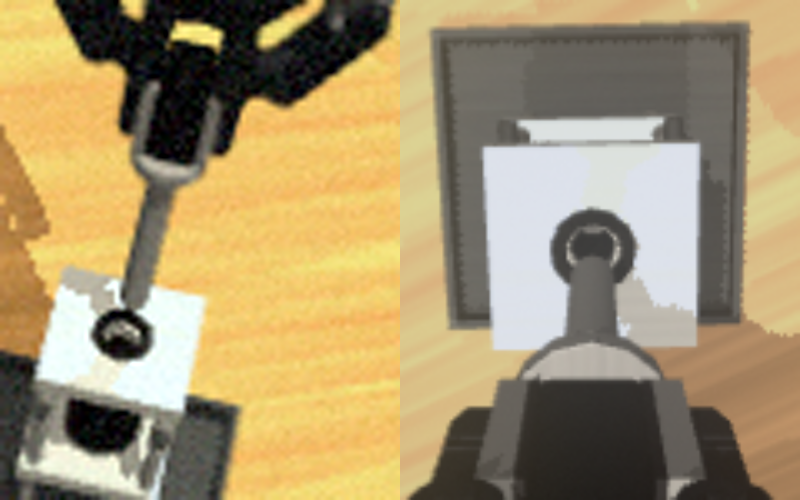

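```bash
python3 - <<'E'
from h import *
a=load('s7');w=load('w7')
for d,k in((a,lambda p:((p[0]-310)*5,(p[1]-105)*5)),(w,lambda p:((p[0]-200)*400/120+400,(p[1]-110)*400/120))):
    for P in [(.5675,.1653,.1525),(.5677,.1656,.136),(.5677,.1656,.130)]: print(P,np.round(k(proj(d,[P])[0])))
    c=[np.array((.5675,.1653,.1525))+.0035*np.array([np.cos(t),np.sin(t),0]) for t in np.linspace(0,6.28,24)]
    q=np.array([k(p) for p in proj(d,c)]);print('tip disc bbox',q.min(0).round(),q.max(0).round())
E
```

```text
(0.5675, 0.1653, 0.1525) [127. 303.]
(0.5677, 0.1656, 0.136) [122. 327.]
(0.5677, 0.1656, 0.13) [120. 335.]
tip disc bbox [118. 296.] [135. 309.]
(0.5675, 0.1653, 0.1525) [594. 270.]
(0.5677, 0.1656, 0.136) [592. 255.]
(0.5677, 0.1656, 0.13) [592. 249.]
tip disc bbox [581. 258.] [606. 282.]
```

Call:
{"fn": "send_rows", "kwargs": {"series": [[1,0,0,0.4,0,0,0],[1,0,0,0.4,0,0,0],[1,0,0,0.2,0,0,0],[1,0,0,0,0,0,0]]}}

```text
t: 8.55
tcp_pos: [0.5677, 0.165, 0.2171]
orientation: [-0.001, -0.528, 0.849, 0.0]
ft_force: [-0.1, 0.7, -1.4]
grip_width: 0.017
```

Call:
{"fn": "send_rows", "kwargs": {"series": [[1,0,0,0.2,0,0,0],[1,0,0,0.2,0,0,0],[1,0,0,0,0,0,0]]}}

```text
t: 8.85
tcp_pos: [0.5679, 0.165, 0.2134]
orientation: [-0.0, -0.528, 0.849, 0.0]
ft_force: [0.4, -0.9, -1.4]
grip_width: 0.0174
```

Call:
{"fn": "send_rows", "kwargs": {"series": [[1,0,0,0.2,0,0,0],[1,0,0,0.2,0,0,0],[1,0,0,0,0,0,0]]}}

```text
t: 9.15
tcp_pos: [0.5678, 0.165, 0.2093]
orientation: [-0.0, -0.528, 0.849, 0.0]
ft_force: [-0.3, -0.3, -1.2]
grip_width: 0.0169
```

```bash
python3 - <<'E'
from h import *
s=rep()
d=shot('wrist','w8');B=cv2.resize(d['frame'][110:260,200:320,::-1],(400,500))
d=shot('scene','s8');im=np.clip(d['frame'][105:205,310:390,::-1].astype(float)*2,0,255).astype(np.uint8);A=cv2.resize(im,(400,500),interpolation=cv2.INTER_CUBIC)
cv2.imwrite('pics/c16.png',np.hstack([A,B]))
E
```

```text
t 9.15 tcp [0.5678 0.165  0.2093] yaw -2.029 z [-7.e-04 -1.e-04 -1.e+00] F [-0.31 -0.27 -1.2 ] M [0.03 0.   0.  ] w 0.0169
```

View pics/c16.png

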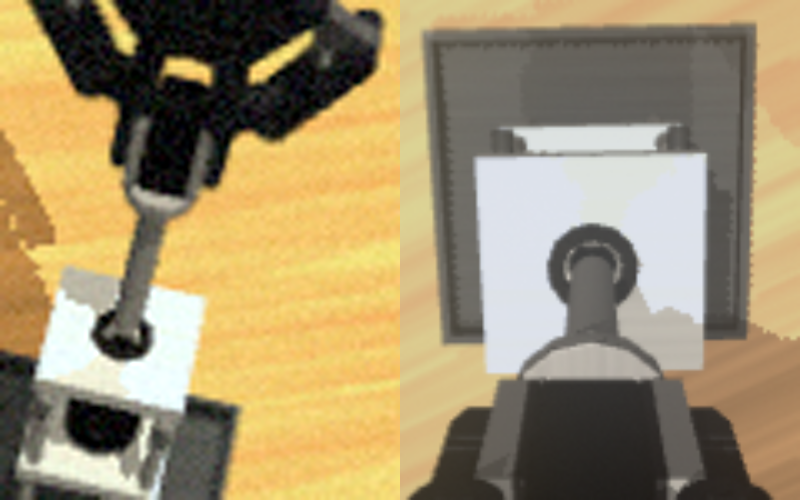

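Call:
{"fn": "send_rows", "kwargs": {"series": [[1,0,0,0.2,0,0,0],[1,0,0,0.2,0,0,0],[1,0,0,0.2,0,0,0],[1,0,0,0,0,0,0]]}}

```text
t: 9.65
tcp_pos: [0.5677, 0.165, 0.2032]
orientation: [-0.0, -0.528, 0.849, 0.0]
ft_force: [-0.6, 0.1, -1.3]
grip_width: 0.017
```

Call:
{"fn": "send_rows", "kwargs": {"series": [[1,0,0,0.2,0,0,0],[1,0,0,0.2,0,0,0],[1,0,0,0.2,0,0,0],[1,0,0,0,0,0,0]]}}

```text
t: 10.05
tcp_pos: [0.5678, 0.165, 0.1973]
orientation: [-0.0, -0.528, 0.849, 0.0]
ft_force: [0.4, -0.3, -1.9]
grip_width: 0.017
```

Call:
{"fn": "send_rows", "kwargs": {"series": [[1,0,0,0.2,0,0,0],[1,0,0,0.2,0,0,0],[1,0,0,0.2,0,0,0],[1,0,0,0,0,0,0]]}}

```text
t: 10.45
tcp_pos: [0.5678, 0.165, 0.1913]
orientation: [-0.0, -0.528, 0.849, 0.0]
ft_force: [0.5, 0.9, -1.9]
grip_width: 0.0171
```

Call:
{"fn": "send_rows", "kwargs": {"series": [[1,0,0,0.3,0,0,0],[1,0,0,0.3,0,0,0],[1,0,0,0.3,0,0,0],[1,0,0,0.3,0,0,0],[1,0,0,0.3,0,0,0],[1,0,0,0,0,0,0],[1,0,0,0,0,0,0],[1,0,0,0,0,0,0]]}}

```text
t: 11.25
tcp_pos: [0.5682, 0.1651, 0.1769]
orientation: [0.0, -0.528, 0.849, -0.0]
ft_force: [0.7, 0.6, -2.7]
grip_width: 0.017
```

Call:
{"fn": "send_rows", "kwargs": {"series": [[1,0,0,0.2,0,0,0],[1,0,0,0.2,0,0,0],[1,0,0,0.2,0,0,0],[1,0,0,0,0,0,0]]}}

```text
t: 11.65
tcp_pos: [0.5678, 0.165, 0.1703]
orientation: [-0.0, -0.528, 0.849, 0.0]
ft_force: [0.5, 0.9, -1.7]
grip_width: 0.017
```

Call:
{"fn": "send_rows", "kwargs": {"series": [[1,0,0,0.1,0,0,0],[1,0,0,0.1,0,0,0],[1,0,0,0.1,0,0,0],[1,0,0,0.1,0,0,0],[1,0,0,0,0,0,0]]}}

```text
t: 12.15
tcp_pos: [0.568, 0.165, 0.1666]
orientation: [-0.0, -0.528, 0.849, 0.0]
ft_force: [0.3, -0.4, -0.9]
grip_width: 0.0174
```

Call:
{"fn": "send_rows", "kwargs": {"series": [[1,0,0,0.1,0,0,0],[1,0,0,0.1,0,0,0],[1,0,0,0.1,0,0,0],[1,0,0,0,0,0,0]]}}

```text
t: 12.55
tcp_pos: [0.5679, 0.165, 0.1635]
orientation: [-0.0, -0.528, 0.849, 0.0]
ft_force: [0.6, 1.0, -1.7]
grip_width: 0.0169
```

Call:
{"fn": "send_rows", "kwargs": {"series": [[1,0,0,0.1,0,0,0],[1,0,0,0.1,0,0,0],[1,0,0,0,0,0,0]]}}

```text
t: 12.85
tcp_pos: [0.568, 0.165, 0.1616]
orientation: [-0.0, -0.528, 0.849, 0.0]
ft_force: [0.0, 1.0, -1.4]
grip_width: 0.0171
```

Call:
{"fn": "send_rows", "kwargs": {"series": [[1,0,0,0.1,0,0,0],[1,0,0,0.1,0,0,0],[1,0,0,0,0,0,0]]}}

```text
t: 13.15
tcp_pos: [0.568, 0.165, 0.1596]
orientation: [-0.0, -0.528, 0.849, 0.0]
ft_force: [-0.8, -0.5, -2.1]
grip_width: 0.0172
```

Call:
{"fn": "send_rows", "kwargs": {"series": [[1,0,0,0.1,0,0,0],[1,0,0,0.1,0,0,0],[1,0,0,0,0,0,0]]}}

```text
t: 13.45
tcp_pos: [0.568, 0.165, 0.1575]
orientation: [-0.0, -0.528, 0.849, 0.0]
ft_force: [0.1, -0.5, -1.9]
grip_width: 0.0172
```

Call:
{"fn": "send_rows", "kwargs": {"series": [[1,0,0,0.1,0,0,0],[1,0,0,0.1,0,0,0],[1,0,0,0,0,0,0]]}}

```text
t: 13.75
tcp_pos: [0.568, 0.165, 0.1555]
orientation: [-0.0, -0.528, 0.849, 0.0]
ft_force: [-0.6, 0.1, -1.2]
grip_width: 0.0168
```

Call:
{"fn": "send_rows", "kwargs": {"series": [[1,0,0,0.1,0,0,0],[1,0,0,0.1,0,0,0],[1,0,0,0,0,0,0]]}}

```text
t: 14.05
tcp_pos: [0.568, 0.165, 0.1536]
orientation: [-0.0, -0.528, 0.849, 0.0]
ft_force: [-1.1, 0.4, -1.4]
grip_width: 0.0171
```

Call:
{"fn": "send_rows", "kwargs": {"series": [[1,0,0,0.1,0,0,0],[1,0,0,0.1,0,0,0],[1,0,0,0,0,0,0]]}}

```text
t: 14.35
tcp_pos: [0.5684, 0.1651, 0.1531]
orientation: [0.0, -0.528, 0.849, -0.0]
ft_force: [-2.6, -0.5, 4.5]
grip_width: 0.0166
```

Call:
{"fn": "send_rows", "kwargs": {"series": [[1,0,0,0.1,0,0,0],[1,0,0,0,0,0,0]]}}

```text
t: 14.55
tcp_pos: [0.5685, 0.1651, 0.153]
orientation: [0.001, -0.528, 0.849, -0.0]
ft_force: [-4.1, -0.4, 8.5]
grip_width: 0.0168
```

Call:
{"fn": "send_rows", "kwargs": {"series": [[1,0,0,0.1,0,0,0],[1,0,0,0,0,0,0]]}}

```text
t: 14.75
tcp_pos: [0.5685, 0.1651, 0.1529]
orientation: [0.001, -0.528, 0.849, -0.0]
ft_force: [-5.7, -1.0, 12.8]
grip_width: 0.0171
```

Call:
{"fn": "send_rows", "kwargs": {"series": [[1,0,0,0.05,0,0,0],[1,0,0,0,0,0,0]]}}

```text
t: 14.95
tcp_pos: [0.5686, 0.1651, 0.1529]
orientation: [0.001, -0.528, 0.849, -0.0]
ft_force: [-6.0, -0.8, 13.6]
grip_width: 0.0173
```

Call:
{"fn": "send_rows", "kwargs": {"series": [[1,0,0,0.05,0,0,0],[1,0,0,0,0,0,0]]}}

```text
t: 15.15
tcp_pos: [0.5686, 0.1651, 0.1526]
orientation: [0.001, -0.528, 0.849, -0.001]
ft_force: [-6.1, -1.2, 14.1]
grip_width: 0.0172
```

Call:
{"fn": "send_rows", "kwargs": {"series": [[1,0.04,0.08,0.05,0,0,0],[1,0,0,0.05,0,0,0],[1,0,0,0,0,0,0]]}}

```text
t: 15.45
tcp_pos: [0.5685, 0.1651, 0.1516]
orientation: [0.002, -0.528, 0.849, -0.001]
ft_force: [-4.7, -0.9, 13.9]
grip_width: 0.017
```

Call:
{"fn": "send_rows", "kwargs": {"series": [[1,0,0,0.05,0,0,0],[1,0,0,0.05,0,0,0],[1,0,0,0,0,0,0]]}}

```text
t: 15.75
tcp_pos: [0.5685, 0.1651, 0.1507]
orientation: [0.002, -0.528, 0.849, -0.001]
ft_force: [-5.2, -0.5, 13.7]
grip_width: 0.0173
```

Call:
{"fn": "send_rows", "kwargs": {"series": [[1,0.02,0.05,0.07,0,0,0],[1,0,0,0.07,0,0,0],[1,0,0,0.07,0,0,0],[1,0,0,0.07,0,0,0]]}}

```text
t: 16.15
tcp_pos: [0.5684, 0.1652, 0.148]
orientation: [0.002, -0.528, 0.849, -0.001]
ft_force: [-3.9, -0.5, 14.4]
grip_width: 0.017
```

Call:
{"fn": "send_rows", "kwargs": {"series": [[1,0,0,0.08,0,0,0],[1,0,0,0.08,0,0,0],[1,0,0,0.08,0,0,0],[1,0,0,0.08,0,0,0],[1,0,0,0.08,0,0,0]]}}

```text
t: 16.65
tcp_pos: [0.5683, 0.1651, 0.144]
orientation: [0.002, -0.528, 0.849, -0.001]
ft_force: [-4.6, -0.5, 13.6]
grip_width: 0.017
```

```bash
python3 - <<'E'
from h import *
s=rep()
d=shot('wrist','w9');B=cv2.resize(d['frame'][110:260,200:320,::-1],(400,500))
d=shot('scene','s9');im=np.clip(d['frame'][105:205,310:390,::-1].astype(float)*2,0,255).astype(np.uint8);A=cv2.resize(im,(400,500),interpolation=cv2.INTER_CUBIC)
cv2.imwrite('pics/c17.png',np.hstack([A,B]))
E
```

```text
t 16.65 tcp [0.5683 0.1651 0.144 ] yaw -2.0288 z [ 4.4e-03  1.0e-04 -1.0e+00] F [-4.61 -0.49 13.59] M [-0.21  0.97 -0.01] w 0.017
```

View pics/c17.png

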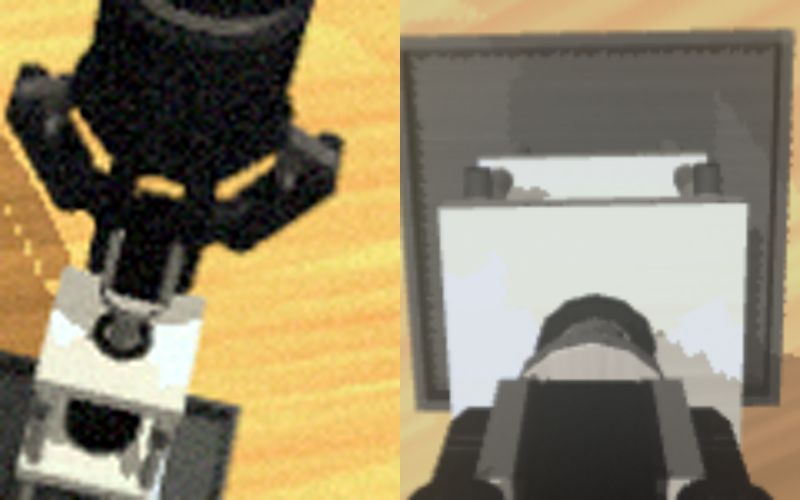

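Call:
{"fn": "send_rows", "kwargs": {"series": [[1,0,0,0.1,0,0,0],[1,0,0,0.1,0,0,0],[1,0,0,0.1,0,0,0],[1,0,0,0.1,0,0,0],[1,0,0,0.1,0,0,0]]}}

```text
t: 17.25
tcp_pos: [0.5683, 0.1651, 0.139]
orientation: [0.002, -0.528, 0.849, -0.001]
ft_force: [-4.0, -1.7, 13.6]
grip_width: 0.0171
```

Call:
{"fn": "send_rows", "kwargs": {"series": [[1,0,0,0.1,0,0,0],[1,0,0,0.1,0,0,0],[1,0,0,0.1,0,0,0],[1,0,0,0.1,0,0,0]]}}

```text
t: 17.65
tcp_pos: [0.5683, 0.1652, 0.1348]
orientation: [0.002, -0.528, 0.849, -0.001]
ft_force: [-4.5, -1.3, 14.4]
grip_width: 0.0173
```

Call:
{"fn": "send_rows", "kwargs": {"series": [[1,0,0,0.07,0,0,0],[1,0,0,0.07,0,0,0]]}}

```text
t: 17.85
tcp_pos: [0.5683, 0.1651, 0.1333]
orientation: [0.002, -0.528, 0.849, -0.001]
ft_force: [-3.9, -1.7, 14.3]
grip_width: 0.0168
```

Call:
{"fn": "send_rows", "kwargs": {"series": [[1,0,0,0.07,0,0,0],[1,0,0,0.07,0,0,0]]}}

```text
t: 18.05
tcp_pos: [0.5683, 0.1651, 0.1318]
orientation: [0.002, -0.528, 0.849, -0.001]
ft_force: [-3.2, -1.2, 12.5]
grip_width: 0.017
```

Call:
{"fn": "send_rows", "kwargs": {"series": [[1,0,0,0.06,0,0,0],[1,0,0,0.06,0,0,0]]}}

```text
t: 18.25
tcp_pos: [0.5674, 0.1652, 0.1277]
orientation: [0.001, -0.528, 0.849, -0.0]
ft_force: [0.1, -0.1, -3.0]
grip_width: 0.0172
```

Call:
{"fn": "send_rows", "kwargs": {"series": [[1,0,0,0.06,0,0,0],[1,0,0,0.06,0,0,0]]}}

```text
t: 18.45
tcp_pos: [0.5661, 0.165, 0.1248]
orientation: [-0.001, -0.528, 0.849, 0.0]
ft_force: [0.6, -0.3, -1.7]
grip_width: 0.017
```

Call:
{"fn": "send_rows", "kwargs": {"series": [[1,0,0,0.06,0,0,0],[1,0,0,0,0,0,0]]}}

```text
t: 18.65
tcp_pos: [0.5663, 0.165, 0.1245]
orientation: [-0.0, -0.528, 0.849, 0.0]
ft_force: [0.1, 0.1, -2.0]
grip_width: 0.0172
```

Call:
{"fn": "send_rows", "kwargs": {"series": [[1,-0.05,-0.12,0.07,0,0,0],[1,0,0,0.07,0,0,0],[1,0,0,0,0,0,0]]}}

```text
t: 18.95
tcp_pos: [0.568, 0.165, 0.1236]
orientation: [-0.0, -0.528, 0.849, 0.0]
ft_force: [0.0, -1.0, -1.9]
grip_width: 0.0172
```

Call:
{"fn": "send_rows", "kwargs": {"series": [[1,0,0,0.07,0,0,0],[1,0,0,0.07,0,0,0],[1,0,0,0,0,0,0]]}}

```text
t: 19.25
tcp_pos: [0.5679, 0.165, 0.1223]
orientation: [-0.0, -0.528, 0.849, 0.0]
ft_force: [0.1, 0.1, -1.6]
grip_width: 0.0169
```

Call:
{"fn": "send_rows", "kwargs": {"series": [[1,0,0,0.07,0,0,0],[1,0,0,0.07,0,0,0],[1,0,0,0,0,0,0]]}}

```text
t: 19.55
tcp_pos: [0.5679, 0.165, 0.1209]
orientation: [-0.0, -0.528, 0.849, 0.0]
ft_force: [0.3, -1.2, -1.6]
grip_width: 0.0171
```

Call:
{"fn": "send_rows", "kwargs": {"series": [[1,0,0,0.07,0,0,0],[1,0,0,0.07,0,0,0],[1,0,0,0,0,0,0]]}}

```text
t: 19.85
tcp_pos: [0.5679, 0.165, 0.1194]
orientation: [-0.0, -0.528, 0.849, 0.0]
ft_force: [-0.8, -0.0, -0.6]
grip_width: 0.017
```

Call:
{"fn": "send_rows", "kwargs": {"series": [[1,0,0,0.07,0,0,0],[1,0,0,0.07,0,0,0],[1,0,0,0,0,0,0]]}}

```text
t: 20.15
tcp_pos: [0.5679, 0.165, 0.118]
orientation: [-0.0, -0.528, 0.849, 0.0]
ft_force: [-0.4, 0.3, -2.4]
grip_width: 0.0168
```

Call:
{"fn": "send_rows", "kwargs": {"series": [[1,0,0,0.07,0,0,0],[1,0,0,0.07,0,0,0],[1,0,0,0,0,0,0]]}}

```text
t: 20.45
tcp_pos: [0.568, 0.165, 0.1168]
orientation: [0.0, -0.528, 0.849, -0.0]
ft_force: [-0.1, 0.0, -1.0]
grip_width: 0.0173
```

Call:
{"fn": "send_rows", "kwargs": {"series": [[1,0,0,0.07,0,0,0],[1,0,0,0.07,0,0,0],[1,0,0,0,0,0,0]]}}

```text
t: 20.75
tcp_pos: [0.5681, 0.165, 0.1163]
orientation: [0.0, -0.528, 0.849, -0.0]
ft_force: [-3.3, -0.2, 4.9]
grip_width: 0.0172
```

Call:
{"fn": "send_rows", "kwargs": {"series": [[1,0,0,0.07,0,0,0],[1,0,0,0.05,0,0,0],[1,0,0,0,0,0,0]]}}

```text
t: 21.05
tcp_pos: [0.5681, 0.165, 0.1161]
orientation: [0.0, -0.528, 0.849, -0.0]
ft_force: [-5.4, -1.4, 9.6]
grip_width: 0.017
```

Call:
{"fn": "send_rows", "kwargs": {"series": [[1,0,0,0.05,0,0,0],[1,0,0,0,0,0,0],[1,0,0,0,0,0,0],[1,0,0,0,0,0,0]]}}

```text
t: 21.45
tcp_pos: [0.5681, 0.165, 0.116]
orientation: [0.0, -0.528, 0.849, -0.0]
ft_force: [-6.0, -1.8, 10.5]
grip_width: 0.0169
```

```bash
python3 - <<'E'
from h import *
s=rep()
d=shot('top','t10');B=np.clip(d['frame'][150:250,145:245,::-1].astype(float)*1.6,0,255).astype(np.uint8);B=cv2.resize(B,(400,400),interpolation=cv2.INTER_CUBIC)
d=shot('scene','s10');im=np.clip(d['frame'][140:240,290:370,::-1].astype(float)*2.5,0,255).astype(np.uint8);A=cv2.resize(im,(400,500),interpolation=cv2.INTER_CUBIC)
o=np.zeros((500,800,3),np.uint8);o[:,:400]=A;o[:400,400:]=B
cv2.imwrite('pics/c18.png',o)
E
```

```text
t 21.45 tcp [0.5681 0.165  0.116 ] yaw -2.0288 z [ 6.e-04 -1.e-04 -1.e+00] F [-6.05 -1.8  10.55] M [-0.15  1.08 -0.  ] w 0.0169
```

View pics/c18.png

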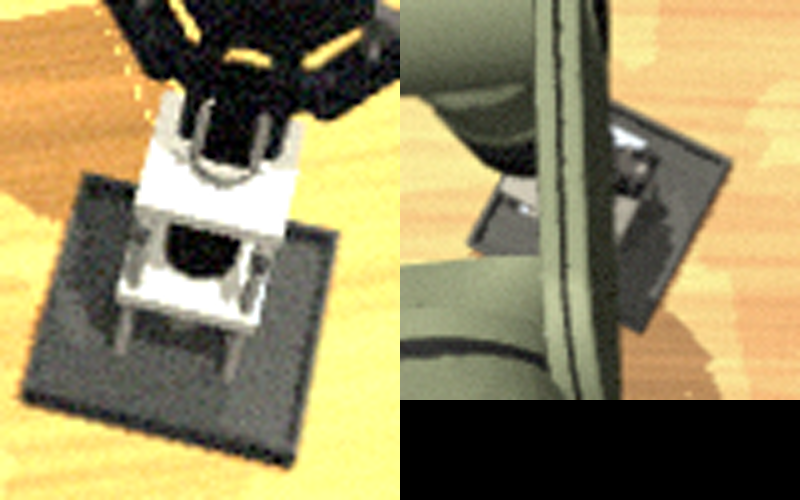

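Call:
{"fn": "send_rows", "kwargs": {"series": [[1,0,0,-0.3,0,0,0],[1,0,0,-0.7,0,0,0],[1,0,0,-1,0,0,0],[1,0,0,-1.5,0,0,0],[1,0,0,-1.5,0,0,0],[1,0,0,-1.5,0,0,0],[1,0,0,-1.5,0,0,0],[1,0,0,-2,0,0,0],[1,0,0,-2,0,0,0],[1,0,0,-1.4,0,0,0],[1,0,0,0,0,0,0],[1,0,0,0,0,0,0]]}}

```text
t: 22.75
tcp_pos: [0.5679, 0.165, 0.2478]
orientation: [0.0, -0.528, 0.849, -0.0]
ft_force: [-0.4, 0.3, -1.8]
grip_width: 0.0171
```

```bash
python3 - <<'E'
from h import *
s=rep();to(s,(.5876,-.1298,s['tcp_pos'][2]))
d=shot('wrist','w11');B=cv2.resize(d['frame'][110:260,200:320,::-1],(400,500))
d=shot('scene','s11');im=np.clip(d['frame'][100:250,290:390,::-1].astype(float)*2.5,0,255).astype(np.uint8);A=cv2.resize(im,(333,500),interpolation=cv2.INTER_CUBIC)
cv2.imwrite('pics/c19.png',np.hstack([A,B]))
E
```

```text
t 22.75 tcp [0.5679 0.165  0.2478] yaw -2.029 z [ 3.e-04  0.e+00 -1.e+00] F [-0.43  0.34 -1.83] M [-0.05  0.02  0.02] w 0.0171
tool cm [ 25.57 -14.8    0.  ]
```

View pics/c19.png

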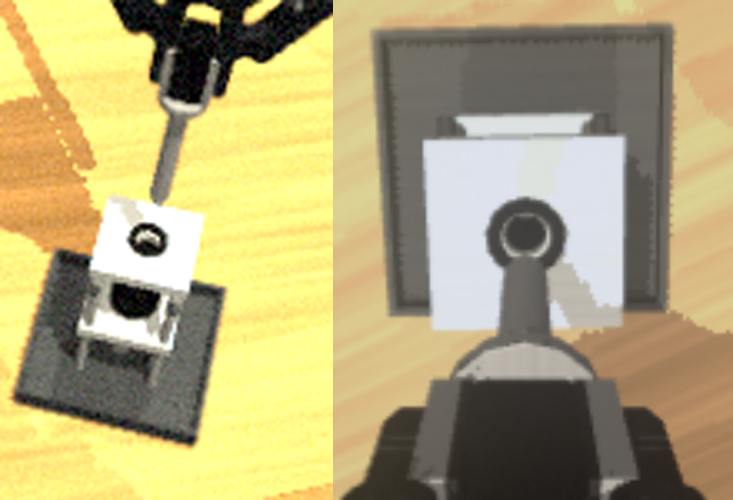

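Call:
{"fn": "send_rows", "kwargs": {"series": [[1,1.5,-0.9,0,0,0,0],[1,2.7,-1.6,0,0,0,0],[1,2.7,-1.6,0,0,0,0],[1,2.7,-1.6,0,0,0,0],[1,2.7,-1.6,0,0,0,0],[1,2.7,-1.5,0,0,0,0],[1,2.7,-1.5,0,0,0,0],[1,2.7,-1.5,0,0,0,0],[1,2.7,-1.5,0,0,0,0],[1,2.47,-1.5,0,0,0,0],[1,0,0,0,0,0,0],[1,0,0,0,0,0,0]]}}

```text
t: 24.05
tcp_pos: [0.5867, -0.131, 0.2466]
orientation: [-0.001, -0.527, 0.85, 0.001]
ft_force: [0.2, 1.2, -2.0]
grip_width: 0.0169
```

Call:
{"fn": "send_rows", "kwargs": {"series": [[1,0,0,1.5,0,0,0],[1,0,0,3,0,0,0],[1,0,0,3,0,0,0],[1,0,0,2,0,0,0],[1,0,0,0,0,0,0],[1,0,0,0,0,0,0]]}}

```text
t: 24.65
tcp_pos: [0.5871, -0.1288, 0.1519]
orientation: [-0.0, -0.529, 0.849, 0.001]
ft_force: [0.3, -0.7, 0.1]
grip_width: 0.0173
```

```bash
python3 - <<'E'
from h import *
s=rep();to(s,(.5876,-.1298,s['tcp_pos'][2]))
d=shot('wrist','w12');B=cv2.resize(d['frame'][110:260,200:320,::-1],(400,500))
d=shot('scene','s12');im=np.clip(d['frame'][150:250,160:240,::-1].astype(float)*2.5,0,255).astype(np.uint8);A=cv2.resize(im,(400,500),interpolation=cv2.INTER_CUBIC)
cv2.imwrite('pics/c20.png',np.hstack([A,B]))
E
```

```text
t 24.65 tcp [ 0.5871 -0.1288  0.1519] yaw -2.0277 z [-1.5e-03  7.0e-04 -1.0e+00] F [ 0.3  -0.74  0.09] M [0.   0.01 0.07] w 0.0173
tool cm [ 0.07 -0.09 -0.  ]
```

View pics/c20.png

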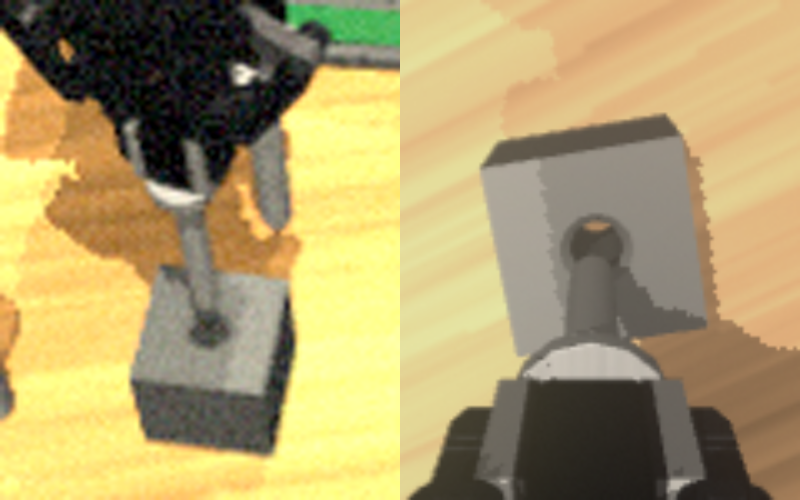

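Call:
{"fn": "send_rows", "kwargs": {"series": [[1,0,0,0.5,0,0,0],[1,0,0,0.5,0,0,0],[1,0,0,0.5,0,0,0],[1,0,0,0.5,0,0,0],[1,0,0,0.3,0,0,0],[1,0,0,0,0,0,0]]}}

```text
t: 25.35
tcp_pos: [0.587, -0.1296, 0.1287]
orientation: [-0.001, -0.528, 0.849, 0.001]
ft_force: [0.1, -0.1, -1.5]
grip_width: 0.0172
```

Call:
{"fn": "send_rows", "kwargs": {"series": [[1,0,0,0.5,0,0,0],[1,0,0,0.5,0,0,0],[1,0,0,0.5,0,0,0],[1,0,0,0.5,0,0,0],[1,0,0,0,0,0,0]]}}

```text
t: 25.85
tcp_pos: [0.5867, -0.1294, 0.1084]
orientation: [-0.001, -0.528, 0.849, 0.001]
ft_force: [-0.1, -0.8, -2.4]
grip_width: 0.017
```

Going in freely; TCP should bottom at about 0.075.

Call:
{"fn": "send_rows", "kwargs": {"series": [[1,0,0,0.6,0,0,0],[1,0,0,0.6,0,0,0],[1,0,0,0.6,0,0,0],[1,0,0,0.6,0,0,0],[1,0,0,0.4,0,0,0],[1,0,0,0,0,0,0]]}}

```text
t: 26.45
tcp_pos: [0.5869, -0.1295, 0.0806]
orientation: [-0.001, -0.528, 0.849, 0.001]
ft_force: [-0.7, -0.2, -1.8]
grip_width: 0.0174
```

Call:
{"fn": "send_rows", "kwargs": {"series": [[1,0,0,0.2,0,0,0],[1,0,0,0.2,0,0,0],[1,0,0,0,0,0,0]]}}

```text
t: 26.75
tcp_pos: [0.5875, -0.1298, 0.0775]
orientation: [-0.0, -0.528, 0.849, 0.0]
ft_force: [0.1, -0.9, -2.6]
grip_width: 0.0173
```

Call:
{"fn": "send_rows", "kwargs": {"series": [[1,0,0,0.1,0,0,0],[1,0,0,0.1,0,0,0],[1,0,0,0,0,0,0]]}}

```text
t: 27.05
tcp_pos: [0.5875, -0.1298, 0.0756]
orientation: [-0.0, -0.528, 0.849, 0.0]
ft_force: [-0.4, 0.3, -1.6]
grip_width: 0.0164
```

Call:
{"fn": "send_rows", "kwargs": {"series": [[1,0,0,0.1,0,0,0],[1,0,0,0,0,0,0],[1,0,0,0,0,0,0]]}}

```text
t: 27.35
tcp_pos: [0.5878, -0.1299, 0.0749]
orientation: [0.0, -0.528, 0.849, -0.0]
ft_force: [-0.2, -0.6, -2.0]
grip_width: 0.0173
```

Call:
{"fn": "send_rows", "kwargs": {"series": [[1,0,0,0.05,0,0,0],[1,0,0,0.05,0,0,0],[1,0,0,0,0,0,0]]}}

```text
t: 27.65
tcp_pos: [0.588, -0.13, 0.0747]
orientation: [0.0, -0.528, 0.849, -0.0]
ft_force: [-1.3, 1.0, 6.4]
grip_width: 0.0173
```

Call:
{"fn": "send_rows", "kwargs": {"series": [[2.2,0,0,0,0,0,0],[3,0,0,0,0,0,0],[5,0,0,0,0,0,0],[5,0,0,0,0,0,0],[5,0,0,0,0,0,0],[5,0,0,0,0,0,0]]}}

```text
t: 28.25
tcp_pos: [0.5876, -0.1298, 0.0736]
orientation: [-0.0, -0.528, 0.849, 0.0]
ft_force: [0.4, -0.7, -0.1]
grip_width: 0.0496
```

```bash
python3 - <<'E'
from h import *
s=rep()
d=shot('wrist','w13');B=cv2.resize(d['frame'][110:310,160:360,::-1],(400,400))
d=shot('scene','s13');im=np.clip(d['frame'][150:250,160:240,::-1].astype(float)*2.5,0,255).astype(np.uint8);A=cv2.resize(im,(320,400),interpolation=cv2.INTER_CUBIC)
cv2.imwrite('pics/c21.png',np.hstack([A,B]))
E
```

```text
t 28.25 tcp [ 0.5876 -0.1298  0.0736] yaw -2.029 z [-1.e-04  1.e-04 -1.e+00] F [ 0.37 -0.69 -0.1 ] M [ 0.01 -0.02 -0.03] w 0.0496
```

View pics/c21.png

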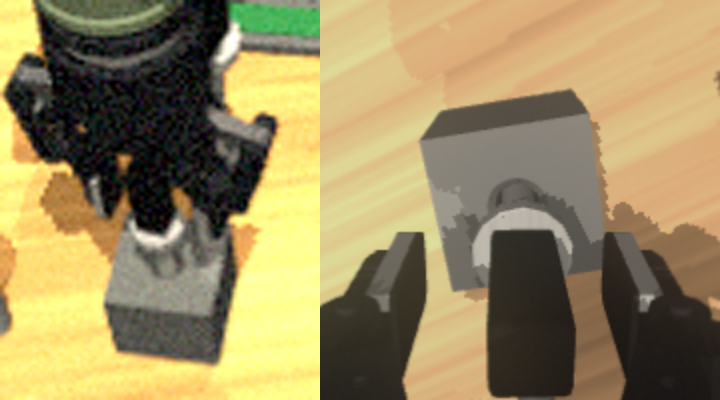

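Call:
{"fn": "send_rows", "kwargs": {"series": [[5,0,0,-1,0,0,0],[5,0,0,-2,0,0,0],[5,0,0,-3,0,0,0],[5,0,0,-4,0,0,0],[5,0,0,-4,0,0,0],[5,0,0,-4,0,0,0],[5,0,0,-3,0,0,0],[5,0,0,0,0,0,0],[5,0,0,0,0,0,0],[5,0,0,0,0,0,0]]}}

```text
t: 29.35
tcp_pos: [0.5866, -0.1294, 0.2821]
orientation: [-0.001, -0.528, 0.849, 0.001]
ft_force: [-0.7, 0.5, -0.6]
grip_width: 0.05
```

```bash
python3 - <<'E'
from h import *
s=rep()
d=shot('wrist','w14')
d=shot('scene','s14')
a=np.clip(d['frame'][165:250,160:235,::-1].astype(float)*2.5,0,255).astype(np.uint8)
b=np.clip(d['frame'][155:240,290:365,::-1].astype(float)*4,0,255).astype(np.uint8)
cv2.imwrite('pics/c22.png',np.hstack([cv2.resize(x,(400,453),interpolation=cv2.INTER_CUBIC) for x in(a,b)]))
E
```

```text
t 29.35 tcp [ 0.5866 -0.1294  0.2821] yaw -2.029 z [-0.0027  0.0011 -1.    ] F [-0.71  0.49 -0.61] M [ 0.01 -0.07  0.03] w 0.05
```

View pics/c22.png

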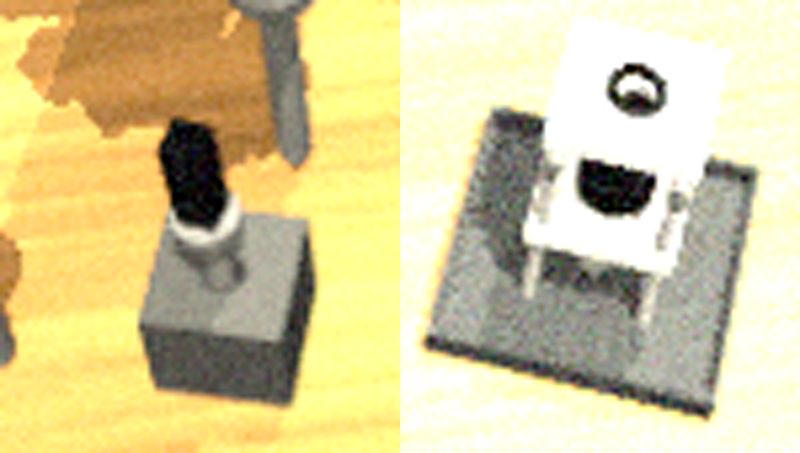

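View pics/w14.png

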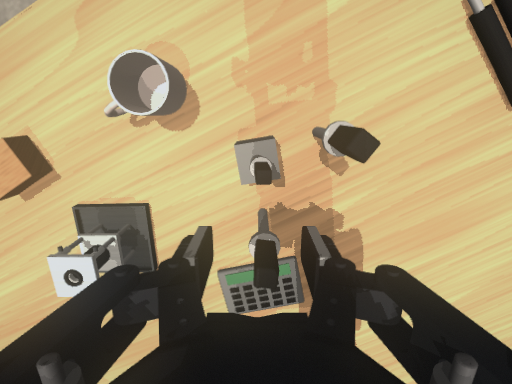

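View pics/s14.png

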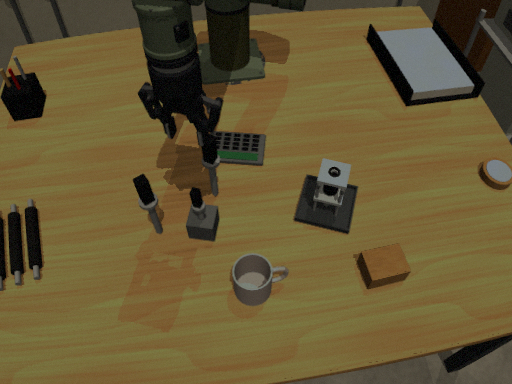

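```bash
python3 - <<'E'
from h import *
a=load('scene0')['frame'];b=load('s14')['frame']
f=lambda x:cv2.resize(np.clip(x[180:230,300:350,::-1].astype(float)*5,0,255).astype(np.uint8),(400,400),interpolation=cv2.INTER_CUBIC)
cv2.imwrite('pics/c23.png',np.hstack([f(a),f(b)]))
E
```

```text
(no output)
```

View pics/c23.png

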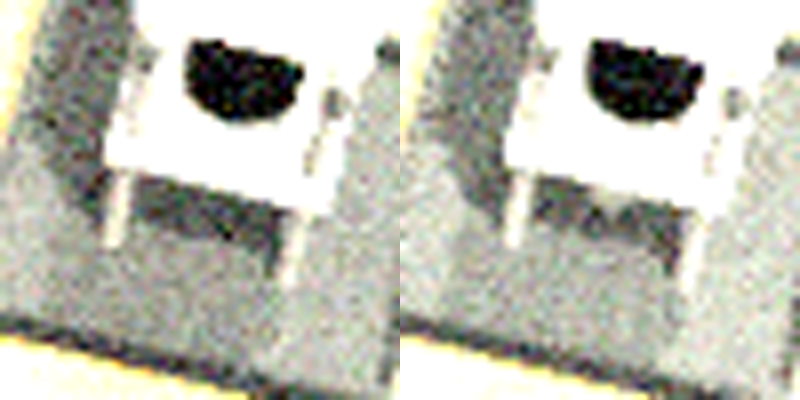

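```bash
python3 - <<'E'
from h import *
s=rep(); print(sign_off())
E
```

```text
t 29.45 tcp [ 0.5865 -0.1294  0.2814] yaw -2.0291 z [-0.0039  0.0015 -1.    ] F [ 0.44 -0.51 -0.96] M [-0.03 -0.06  0.  ] w 0.0497
the job is handed in; nothing more can be done
None
```

The job is handed in at about 29.5 s of the 61 s allowed. The stub is out of the roller, the rod is back upright in its rest, and the arm is clear.

- **Driving the stub out:** I took the smallest of the three rods, the one standing in the rest. The stub slid at about 15–16 N net, and the resistance then vanished as it dropped.
- **Seating the collar:** The collar met the seat ring with the rod tip about 12 mm past the exit. I pressed it there at about 11–12 N net, never above 17 N in any end-of-call reading. There was also a sideways force of up to 6 N.
- **Last checks:** The bore looks dark from above. The rod stands in its rest, released. The mug, calculator, carton and the two larger rods look unmoved by eye.
- **Less certain:** The stub is mostly hidden under the lower plate. Its landing in the tray rests on the vanished resistance, the empty bore and a new light patch in the plate's shadow in the scene picture.
- **Disagreement:** With the gripper open 50 mm, the cameras showed the fingertips about 30 mm farther back than the tool description implies. I went by the pictures and set the grasp height from them.

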